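Click the weekday wheel on the pantry canister to its pointer

TASK

Set the weekday wheel on the lid of the storage canister: with a fingertip, gently flick its teeth clockwise (seen from above), click by click, until the one long tooth is a single click short of the white pointer on the lid; take the finger off and let the wheel settle there, then give it the one last click so that the long tooth rests in line with the pointer. Never run past the pointer or go the other way round, grip nothing, and leave the canister and the jar, tin and cup beside it standing where they are.

Things in the scene. Friction and masses are not known exactly. Their poses are not given: they have to be found in the camera images.
- canister: Loose, closed, square white canister with a grey lid, about 2.7 kg: lid 214 x 214 mm, its flat top 120 mm above the origin (centre of the underside). z is up; the pointer lies on its -x side; the wheel's vertical axle passes through its centre. It slides on the counter if pushed sideways with more than about 10 N.
- day_wheel (a joint): Angle (rad) of the white seven-toothed wheel lying flat above the lid; grows clockwise seen from above; 0: long tooth in line with the pointer; starts two to four clicks negative. It clicks to rest at every multiple of 0.898 rad (7 a turn). About 2 N at a tooth moves it; pushed past half a click it springs on to the next rest, before that it springs back. Turns both ways.
- wheel_hub (a point): Centre of the wheel's upper face, on its axle, 148 mm above the counter. The hub is a disc of radius 36 mm; seven straight radial teeth stick out of it, every 51.4 deg. Each is a bar 10 mm wide and 18 mm high: its top 1 mm below this point, its underside 19 mm below, the lid's flat top 28 mm below; nothing else stands in the gaps between the teeth.
- long_tooth_end (a point): Middle of the outer end of the one long tooth, 85 mm from the axle (turns with the wheel); the other six teeth end 70 mm from the axle. A small round bead, 10 mm across and 6 mm high, stands on the long tooth 77 mm from the axle.
- pointer (a point): Tip of the fixed white pointer ridge on the lid, 88 mm from the axle on the canister's -x side; the ridge is 16 mm wide, 10 mm high and runs outward from there to 105 mm.
- jar_mid (a point): Bystander: centre of an amber glass jar with a steel cap, 72 mm across, 115 mm high, standing beside the canister.
- tin_mid (a point): Bystander: centre of a food tin with a paper label, 68 mm across, 95 mm high, standing beside the canister.
- cup_mid (a point): Bystander: centre of a white ceramic cup, 76 mm across at the rim, 80 mm high, standing beside the canister.
There are look-alikes about, which are no part of the job. What is shaped like the part that bears tin_mid but pink or purple is not meant.

How it is judged (in metres and radians):
On the way:
1. the wheel rests one click short of the pointer (within 0.13 rad) with the robot off it (value of joint day_wheel between -1.028 and -0.768 rad and contact force between the arm and canister below 0.1 N), for 0.2 s.
At the end, for the whole second after the job is handed in: The long tooth rests in line with the pointer (wheel angle 0 within 0.13 rad, at rest), the canister stands within 30 mm of where it was and the jar, tin and cup upright within 20 mm of where they were (value of joint day_wheel between -0.13 and 0.13 rad and velocity of joint day_wheel between -0.1 and 0.1 rad/s and distance of canister from where it was at the start of the episode below 0.03 m and angle between canister's own z axis and vertical below 0.05 rad and distance of each of jar_mid, tin_mid, cup_mid from where it was at the start of the episode below 0.02 m and angle between each of jar_mid, tin_mid, cup_mid's own z axis and vertical below 0.1 rad); the robot touches nothing.
It fails at once if the wheel is run past the pointer by more than half a click (value of joint day_wheel above 0.494 rad).
It fails at once if the wheel is taken the other way round (value of joint day_wheel below -4.308 rad).
It fails at once if the canister is shoved more than 30 mm, lifted or tipped (distance of canister from where it was at the start of the episode above 0.03 m or angle between canister's own z axis and vertical above 0.1 rad).
It fails at once if the robot presses harder than 25 N on the wheel or canister, or grips it (contact force between the arm and canister above 25 N).
It fails at once if a jar, tin or cup is knocked, moved or lifted (distance of any of jar_mid, tin_mid, cup_mid from where it was at the start of the episode above 0.02 m).
It also fails if it takes over 51 s, if anything falls off the work surface, if the arm or the gripper's body presses on something with over 40 N, if the wrist force passes 120 N, or if a joint passes its speed limit or range.

ROBOT

A 7-joint arm with a two-finger parallel gripper is mounted at the origin on the work surface. World frame = base frame: x ahead of the robot, y to its left, z up, the work surface at z = 0. Lengths are in mm, angles in rad, forces in N, time in s.
With the tool pointing down it reaches from about 400 to 875 mm from the base axis. Payload 4.4 kg.
Tool frame: the origin (TCP) lies at the very end of the fingers, on their centre line; the grasp point (between the pads) lies 19 mm behind it (ctrl.grasp_offset is the distance from the TCP to the grasp point, in mm); z points along the fingers, y is the line along which they close (so a half turn about z gives the same grasp; the last joint's range is limited). The gripper opens to 85 mm and grips with 20 to 120 N. Pads are 22 mm wide; open, the fingers measure 114 mm over their backs; the gripper's body (76 mm by 85 mm) begins 54 mm behind the grasp point. The pads swing forward as they close: fully open they stand 13 mm farther back than shut.
Start: joints at [-1.205, 0.628, 0.038, 1.517, -0.027, 0.996, -0.02], TCP at [272.008, 590.364, 231.313] pointing down, gripper open.
Joint ranges: [-3.06, 3.06], [-0.37, 2.12], [-1.25, 1.32], [0.18, 2.47], [-1.1, 4.24], [0.23, 1.98], [-2.94, 2.94]. Speed limits (rad/s): [2.57, 2.57, 3.14, 3.14, 3.14, 3.14, 3.14].

INTERFACE

Orientations are given as [roll, pitch, yaw] about the fixed x, y, z axes, in that order (R = Rz(yaw) Ry(pitch) Rx(roll)).
In Python, from cell import status, cams, ctrl gives the robot as it stands.
- The arm moves only by the tool move_arm, never from a script. Its argument "plan" is a list of rows, each a list of 3 entries, a list of its own where there are three numbers: the shift along the world's x, y, z in mm, then the turn, a rotation vector about the world's x, y, z in degrees, then the opening, from 0 (shut) to 1 (fully open). In form: [[[x, y, z], [wx, wy, wz], gripper], ...]. A call has 1 to 10 rows; each row shifts and turns the commanded pose from where the row before left it; what a row does not reach is not made up. A row lasts 1/8 s, in which the tool goes at most 62.5 mm and 10.7 degrees, less where a joint would pass 70% of its speed; a pose out of reach is approached as far as the arm can. A call with a gripper value outside its range is refused whole. The fingers move at their own pace and stop on an object; the grip force is fixed at half the most. Time passes only in rows, so rows that do not move let the fingers close. It gives the time, the measured TCP pose, the force, the opening and the grip force at its end, in the units of the state.
- status.read_state(): the state, without advancing time (a new reading comes with each control period).
- cams.get_image(name): name is "side" or "top" or "wrist"; returns the picture (480x640x3 uint8, blue, green, red); there is no depth.
- cams.camera_params(name): a dict with "K" (3x3 intrinsics, pixels), "pose" (4x4, takes a point from camera to world coordinates); the wrist camera has in their place "tool_from_camera" (4x4, takes a point from camera to tool coordinates, whose origin is the TCP and whose axes are the flange's). Camera axes: x right, y down, z forward; pixel columns grow to the right and rows downward; lengths in mm; the calibration is good to about 2 mm. The wrist camera is an equidistant fisheye: a pixel r from the principal point sees the ray r / f radians off the axis. A picture is of the moment at which its call begins: read the wrist's pose just before it. camera_params takes no time and is no camera call.
- ctrl.finish_job(): hands the job in; it is judged then, once.
The state is a dict: "clock": time; "qpos": joint angles; "qd": joint speeds; "tau": joint torques, N m; "eef_pos": TCP position; "tool_rot": TCP orientation; "force": force on the tool from outside, world axes, zero at the start; "torque": the same for the moment, N m; "width": finger opening in mm; "gripper_force": force on a finger pad.
Only numpy, scipy, OpenCV 4.12 (cv2) and the standard library are available. Lean on these libraries where they do the work, as an engineer would, in place of code of your own. Each camera call takes 0.05 s, during which the arm holds its last target. There are 200 camera calls.

## Working session

There is one attempt and no reset: what is moved stays moved. The work goes in short steps, Python scripts to look and compute and a tool call to move; the robot and the scene stay as the last step left them, time stands still between calls to the robot, and variables do not carry over. Pictures are saved under pics/ and viewed, at most 10 in all, crops included, and the job is handed in when it is done.

Besides the shell and the picture viewer there is one more tool, called as name(argument=value, ...), one argument or row to a line, values as JSON. move_arm: Moves the arm, as the interface text tells. Its arguments: {"type":"object","properties":{"plan":{"type":"array","items":{"type":"array"}}},"required":["plan"]}

```bash
mkdir -p pics; python3 - <<'E'
from cell import status,cams,ctrl
import cv2
for n in("top","side"):
    cv2.imwrite(f"pics/{n}0.png",cams.get_image(n)); p=cams.camera_params(n); print(n,p["K"],p["pose"])
s=status.read_state();print(s)
E
```

```text
top [[593.9238416    0.         321.41756426]
 [  0.         593.9238416  236.65942545]
 [  0.           0.           1.        ]] [[ 1.64265798e-02 -9.91335591e-01  1.30322345e-01  3.90187907e+02]
 [-9.99823663e-01 -1.50995165e-02  1.11645859e-02 -2.03326336e+01]
 [-9.10004696e-03 -1.30482760e-01 -9.91408815e-01  1.36592835e+03]
 [ 0.00000000e+00  0.00000000e+00  0.00000000e+00  1.00000000e+00]]
side [[451.90624517   0.         327.91687857]
 [  0.         451.90624517 240.95131722]
 [  0.           0.           1.        ]] [[ 7.99442882e-01 -4.31282727e-01  4.18194079e-01  1.48350350e+02]
 [-6.00527548e-01 -5.92331825e-01  5.37130966e-01 -5.77144944e+02]
 [ 1.60543543e-02 -6.80542592e-01 -7.32532619e-01  8.65198923e+02]
 [ 0.00000000e+00  0.00000000e+00  0.00000000e+00  1.00000000e+00]]
{'clock': 0.1, 'qpos': array([-1.20478232,  0.6292939 ,  0.03846044,  1.5182739 , -0.02700785,
        0.9962999 , -0.0200223 ]), 'qd': array([ 0.0006758 , -0.00127269,  0.00075811, -0.00404807, -0.00340437,
        0.00200759,  0.00075631]), 'tau': array([ 2.63740643e-03, -5.64539909e+01,  1.23054519e+00, -1.93976086e+01,
        1.13716285e-02,  5.51373028e-03, -1.43243470e-07]), 'eef_pos': array([271.77862635, 589.82931937, 230.45335568]), 'tool_rot': array([-3.13983617e+00,  2.28007885e-05,  2.70973927e+00]), 'force': array([-0.20777422,  0.72875649, -0.35895472]), 'torque': array([-0.04094847, -0.00701917, -0.00248334]), 'gripper_force': 0.0, 'width': 85.64281272163971}
```

View pics/top0.png

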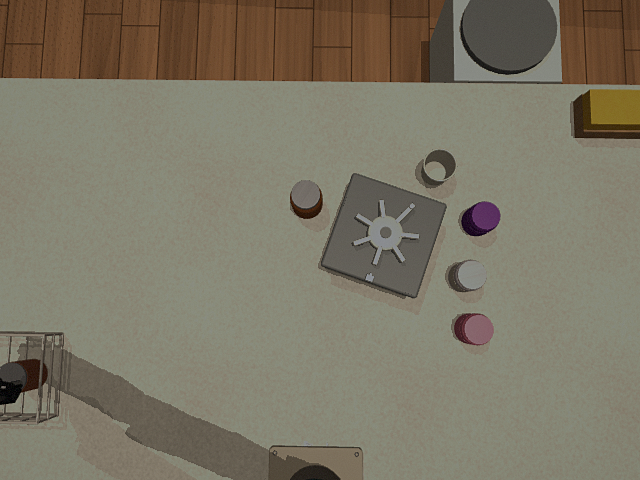

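View pics/side0.png

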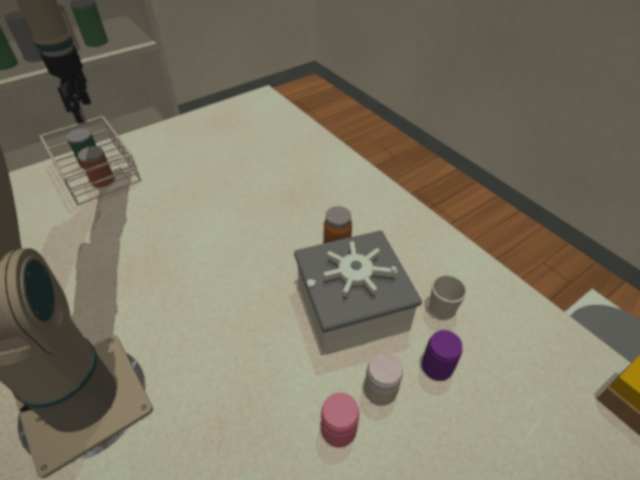

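```bash
cat > h.py <<'E'
import numpy as np
from cell import status,cams,ctrl
def ray(n,uv,z):
    p=cams.camera_params(n);T=p["pose"];d=T[:3,:3]@np.linalg.solve(p["K"],[*uv,1]);o=T[:3,3]
    return o+d*(z-o[2])/d[2]
def proj(n,P):
    p=cams.camera_params(n);T=p["pose"];c=T[:3,:3].T@(np.array(P)-T[:3,3]);q=p["K"]@c;return q[:2]/q[2]
E
python3 - <<'E'
import cv2
from h import *
im=cv2.imread("pics/top0.png");cv2.imwrite("pics/c1.png",cv2.resize(im[150:310,280:500],None,fx=3.6,fy=3.6,interpolation=cv2.INTER_CUBIC))
h=ray("top",(385.5,233),148);p=ray("top",(370,275),130);b=ray("top",(412,206),152)
print(h,p,b,np.hypot(*(p-h)[:2]),np.hypot(*(b-h)[:2]))
for u in((306,190),(439,158),(471,272)):print(ray("top",u,100))
for c in((355,175),(446,205),(416,297),(322,265)):print(ray("top",c,120))
E
```

```text
[ 559.93712876 -139.00740642  148.        ] [ 473.77580051 -108.76773939  130.        ] [ 616.71089379 -193.35510294  152.        ] 91.31381028483871 78.59346355160183
[658.33388518  29.10196823 100.        ]
[ 733.7607981  -260.01558171  100.        ]
[ 485.58962828 -325.66281925  100.        ]
[688.39342055 -76.11189474 120.        ]
[ 625.90738353 -270.12806743  120.        ]
[ 430.09030783 -205.58020853  120.        ]
[493.88709765  -8.5138341  120.        ]
```

View pics/c1.png

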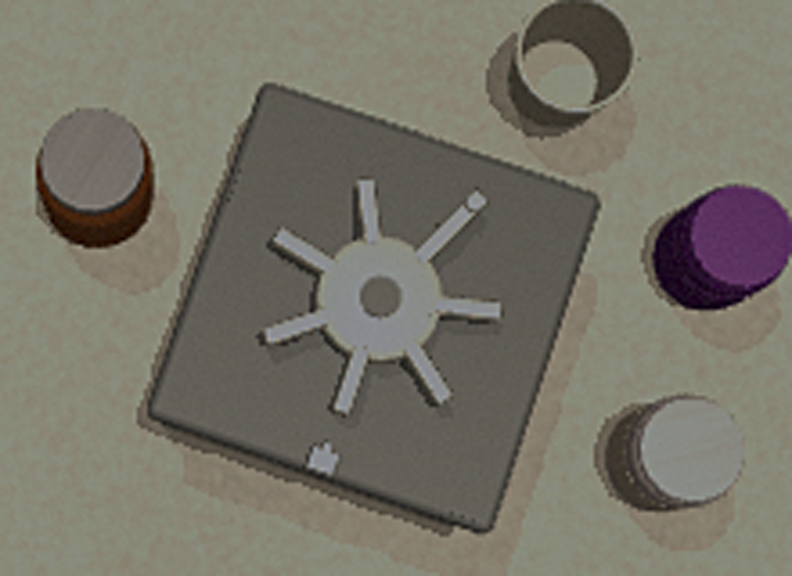

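The long tooth (bead at top (412,206)) is about 155° = 3 clicks short of the pointer (370,273). The hub is at about (560,-139), which matches the lid centre and the 88/77 mm radii. The white tin at (470,272) is the real one; the purple (483,217) and pink (474,329) tins are look-alikes. I'll push the tooth at world angle +6° on the far side.

move_arm(
  plan=[
    [[23, -46, 10], [0, 0, -3], 0],
    [[23, -46, 10], [0, 0, -3], 0],
    [[23, -46, 0], [0, 0, -3], 0],
    [[23, -46, 0], [0, 0, -3], 0],
    [[23, -46, 0], [0, 0, -3], 0],
    [[23, -46, 0], [0, 0, -3], 0],
    [[23, -46, 0], [0, 0, -3], 0],
    [[23, -46, 0], [0, 0, -3], 0],
    [[23, -46, 0], [0, 0, -3], 0],
    [[23, -46, 0], [0, 0, -3], 0],
  ],
)

```text
clock: 1.35
eef_pos: [502.4, 128.9, 251.2]
tool_rot: [-3.141, -0.0, 2.185]
force: [0.3, 0.7, 0.6]
width: -0.3
gripper_force: 0.0
```

move_arm(
  plan=[
    [[24, -46, 0], [0, 0, -3], 0],
    [[24, -46, 0], [0, 0, -3], 0],
    [[24, -46, 0], [0, 0, -3], 0],
    [[24, -46, 0], [0, 0, -3], 0],
    [[24, -46, -40], [0, 0, -3.7], 0],
    [[0, 0, -30], [0, 0, 0], 0],
    [[0, 0, 0], [0, 0, 0], 0],
    [[0, 0, 0], [0, 0, 0], 0],
  ],
)

```text
clock: 2.35
eef_pos: [621.4, -96.7, 184.0]
tool_rot: [3.141, -0.0, 1.913]
force: [-0.1, 0.9, 0.7]
width: 0.1
gripper_force: 0.0
```

```bash
python3 - <<'E'
import cv2
from h import *
s=status.read_state();print(s["clock"],s["eef_pos"],s["tool_rot"],s["force"],s["width"])
im=cams.get_image("wrist");cv2.imwrite("pics/w1.png",im)
p=cams.camera_params("wrist");print(p)
im=cams.get_image("side");cv2.imwrite("pics/s1.png",cv2.resize(im[180:380,250:470],None,fx=3.6,fy=3,interpolation=cv2.INTER_CUBIC))
E
```

```text
2.35 [621.41616381 -96.71437798 184.03081135] [ 3.14051673e+00 -1.85188424e-06  1.91344088e+00] [-0.11726618  0.92458778  0.74232952] 0.10847635352611477
{'K': array([[371.64829954,   0.        , 320.73191742],
       [  0.        , 371.64829954, 237.65878435],
       [  0.        ,   0.        ,   1.        ]]), 'tool_from_camera': array([[-5.79173911e-04, -9.61695309e-01, -2.74120040e-01,
         6.93563818e+01],
       [ 9.99999530e-01, -7.70089389e-04,  5.88857764e-04,
         1.15088675e-01],
       [-7.77398684e-04, -2.74119571e-01,  9.61695303e-01,
        -1.42023157e+02],
       [ 0.00000000e+00,  0.00000000e+00,  0.00000000e+00,
         1.00000000e+00]])}
```

View pics/w1.png

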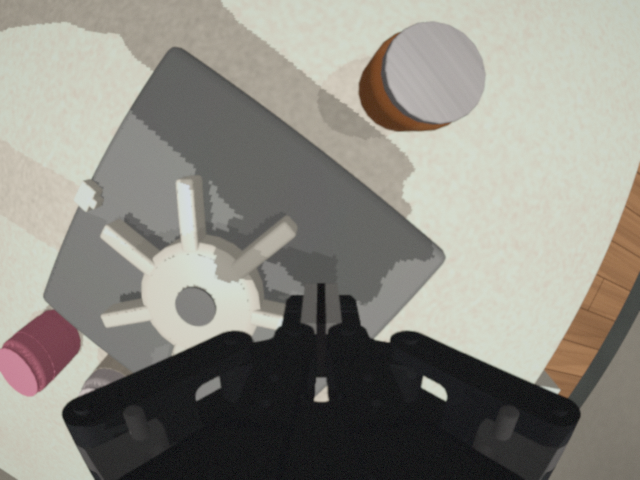

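```bash
cat >> h.py <<'E'
from scipy.spatial.transform import Rotation as Ro
def wray(uv,z,s):
    p=cams.camera_params("wrist");K=p["K"];x=(uv[0]-K[0,2])/K[0,0];y=(uv[1]-K[1,2])/K[1,1];r=np.hypot(x,y)
    d=np.array([x/r*np.sin(r),y/r*np.sin(r),np.cos(r)]);T=p["tool_from_camera"]
    R=Ro.from_euler("xyz",s["tool_rot"]).as_matrix()
    o=s["eef_pos"]+R@T[:3,3];d=R@T[:3,:3]@d
    return o+d*(z-o[2])/d[2]
E
python3 - <<'E'
from h import *
s=status.read_state()
H=wray((196,306),148,s);print("hub",H)
for uv in((288,221),(188,179),(106,232),(104,320)):
    P=wray(uv,146,s)-H;print(np.hypot(*P[:2]),np.degrees(np.arctan2(P[1],P[0])))
print(wray((97,190),130,s))
E
```

```text
hub [ 563.8673574  -139.84613792  148.        ]
71.2382160650335 61.53513926022341
70.01393220330327 108.04090487698963
67.32029150706153 160.6171954759081
68.33837985243918 -147.92390822552372
[ 479.99998114 -101.27149476  130.        ]
```

View pics/s1.png

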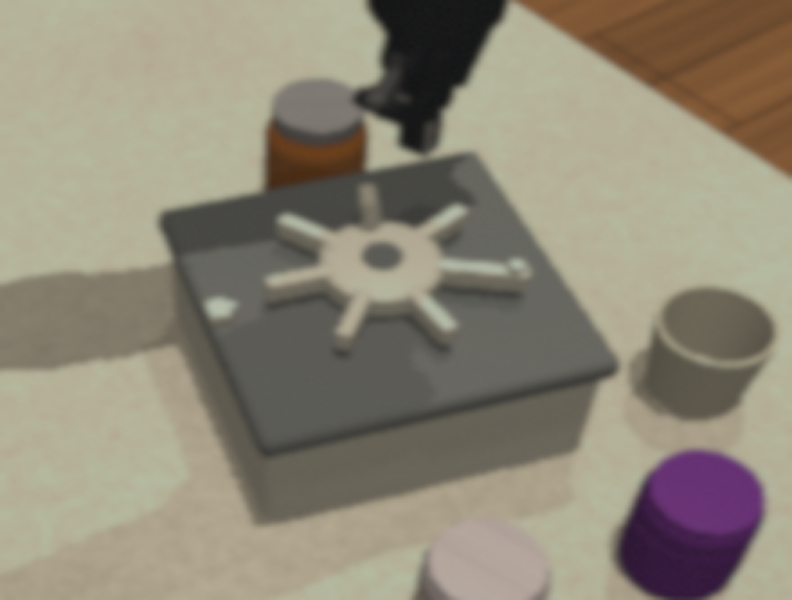

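move_arm(
  plan=[
    [[3, -3, 0], [0, 0, 0], 0],
    [[0, 0, -15], [0, 0, 0], 0],
    [[0, 0, -15], [0, 0, 0], 0],
    [[0, 0, -12], [0, 0, 0], 0],
    [[0, 0, -8], [0, 0, 0], 0],
    [[0, 0, 0], [0, 0, 0], 0],
    [[0, 0, 0], [0, 0, 0], 0],
    [[0, 0, 0], [0, 0, 0], 0],
  ],
)

```text
clock: 3.45
eef_pos: [624.3, -100.6, 133.7]
tool_rot: [3.141, 0.0, 1.912]
force: [0.2, -0.7, 0.2]
width: 0.2
gripper_force: 0.0
```

```bash
python3 - <<'E'
from h import *
def c(th,u=72,s=-16,H=np.array([562,-139.5])):
    a=np.radians(th);return H+u*np.array([np.cos(a),np.sin(a)])+s*np.array([np.sin(a),-np.cos(a)])
ths=[19.6-3*i for i in range(15)]
P=np.array([c(t) for t in ths]);print(P.round(1).tolist());print(np.diff(P,axis=0).round(1).tolist())
s=status.read_state();print(s["eef_pos"],s["tool_rot"],s["force"])
E
```

```text
[[624.5, -100.3], [626.4, -103.6], [628.2, -107.0], [629.8, -110.5], [631.3, -114.1], [632.5, -117.8], [633.5, -121.5], [634.4, -125.3], [635.0, -129.1], [635.5, -132.9], [635.7, -136.8], [635.7, -140.6], [635.6, -144.5], [635.2, -148.3], [634.7, -152.1]]
[[2.0, -3.3], [1.8, -3.4], [1.6, -3.5], [1.4, -3.6], [1.2, -3.7], [1.0, -3.7], [0.8, -3.8], [0.6, -3.8], [0.4, -3.8], [0.2, -3.9], [0.0, -3.9], [-0.2, -3.9], [-0.4, -3.8], [-0.6, -3.8]]
[ 624.29309405 -100.63062513  133.71136826] [3.14063758e+00 4.71354652e-04 1.91215483e+00] [ 0.21313345 -0.7343686   0.17016287]
```

move_arm(
  plan=[
    [[2, -3.3, 0], [0, 0, -3], 0],
    [[1.8, -3.4, 0], [0, 0, -3], 0],
    [[1.6, -3.5, 0], [0, 0, -3], 0],
    [[1.4, -3.6, 0], [0, 0, -3], 0],
    [[1.2, -3.7, 0], [0, 0, -3], 0],
    [[1, -3.7, 0], [0, 0, -3], 0],
    [[0.8, -3.8, 0], [0, 0, -3], 0],
    [[0.6, -3.8, 0], [0, 0, -3], 0],
    [[0.4, -3.8, 0], [0, 0, -3], 0],
    [[0.2, -3.9, 0], [0, 0, -3], 0],
  ],
)

```text
clock: 4.7
eef_pos: [635.1, -137.5, 133.2]
tool_rot: [3.141, 0.0, 1.385]
force: [1.0, 0.9, 0.6]
width: 0.1
gripper_force: 0.5
```

move_arm(
  plan=[
    [[0, -3.9, 0], [0, 0, -3], 0],
    [[-0.2, -3.9, 0], [0, 0, -3], 0],
    [[-0.4, -3.8, 0], [0, 0, -3], 0],
    [[-0.6, -3.8, 0], [0, 0, -3], 0],
    [[0, 0, 0], [0, 0, 0], 0],
    [[0, 0, 0], [0, 0, 0], 0],
    [[0, 0, 0], [0, 0, 0], 0],
  ],
)

```text
clock: 5.58
eef_pos: [633.7, -152.2, 133.1]
tool_rot: [-3.142, -0.0, 1.18]
force: [0.8, 0.3, -0.2]
width: 0.1
gripper_force: 0.0
```

```bash
python3 - <<'E'
import cv2
from h import *
s=status.read_state();print(s["clock"],s["eef_pos"],s["tool_rot"],s["force"])
a=cams.get_image("side")[180:380,250:470];b=cams.get_image("top")[150:310,300:480]
a=cv2.resize(a,(440,400),interpolation=3);b=cv2.resize(b,(450,400),interpolation=3)
cv2.imwrite("pics/s2.png",cv2.resize(np.hstack([a,b]),(800,360)))
E
```

```text
5.575 [ 633.73928852 -152.18279999  133.13613033] [-3.14154445e+00 -2.17104551e-04  1.17952258e+00] [ 0.82763379  0.32108936 -0.24601615]
```

View pics/s2.png

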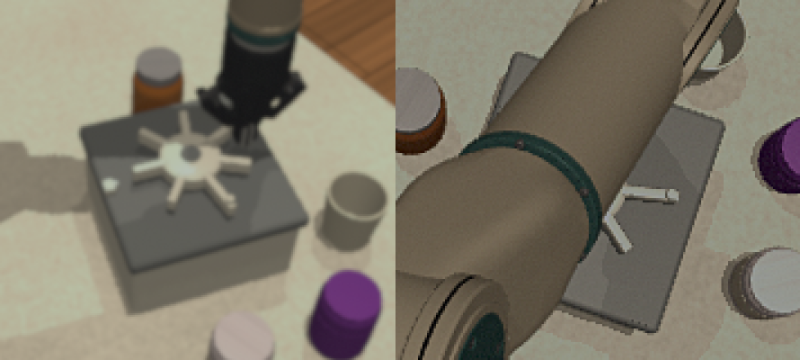

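One click done (bead now points right at ~-95°). Lift, go back and repeat.

move_arm(
  plan=[
    [[0, 0, 10], [0, 0, 0], 0],
    [[0, 0, 20], [0, 0, 0], 0],
    [[-1.8, 11.9, 0], [0, 0, 8], 0],
    [[-2, 10, 0], [0, 0, 8], 0],
    [[-2, 10, 0], [0, 0, 8], 0],
    [[-2, 10, 0], [0, 0, 9], 0],
    [[-2, 10, 0], [0, 0, 9], 0],
    [[0, 0, 0], [0, 0, 0], 0],
    [[0, 0, 0], [0, 0, 0], 0],
  ],
)

```text
clock: 6.8
eef_pos: [624.1, -101.3, 163.6]
tool_rot: [3.141, 0.001, 1.909]
force: [0.1, -0.1, -0.0]
width: -0.1
gripper_force: 0.0
```

move_arm(
  plan=[
    [[0, 0, -10], [0, 0, 0], 0],
    [[0, 0, -12], [0, 0, 0], 0],
    [[0, 0, -8], [0, 0, 0], 0],
    [[0, 0, 0], [0, 0, 0], 0],
    [[0, 0, 0], [0, 0, 0], 0],
  ],
)

```text
clock: 7.42
eef_pos: [624.1, -100.6, 133.2]
tool_rot: [3.141, 0.0, 1.912]
force: [-0.2, 0.4, 1.2]
width: -0.1
gripper_force: 0.0
```

move_arm(
  plan=[
    [[2, -3.3, 0], [0, 0, -3], 0],
    [[1.8, -3.4, 0], [0, 0, -3], 0],
    [[1.6, -3.5, 0], [0, 0, -3], 0],
    [[1.4, -3.6, 0], [0, 0, -3], 0],
    [[1.2, -3.7, 0], [0, 0, -3], 0],
    [[1, -3.7, 0], [0, 0, -3], 0],
    [[0.8, -3.8, 0], [0, 0, -3], 0],
    [[0.6, -3.8, 0], [0, 0, -3], 0],
    [[0.4, -3.8, 0], [0, 0, -3], 0],
    [[0.2, -3.9, 0], [0, 0, -3], 0],
  ],
)

```text
clock: 8.68
eef_pos: [635.1, -137.6, 133.2]
tool_rot: [3.141, 0.0, 1.385]
force: [1.2, 0.9, 0.9]
width: -0.1
gripper_force: 0.5
```

move_arm(
  plan=[
    [[0, -3.9, 0], [0, 0, -3], 0],
    [[-0.2, -3.9, 0], [0, 0, -3], 0],
    [[-0.4, -3.8, 0], [0, 0, -3], 0],
    [[-0.6, -3.8, 0], [0, 0, -3], 0],
    [[0, 0, 0], [0, 0, 0], 0],
    [[0, 0, 0], [0, 0, 0], 0],
    [[0, 0, 10], [0, 0, 0], 0],
    [[0, 0, 20], [0, 0, 0], 0],
    [[0, 0, 0], [0, 0, 0], 0],
  ],
)

```text
clock: 9.8
eef_pos: [635.0, -152.9, 165.2]
tool_rot: [3.138, -0.001, 1.179]
force: [0.4, -0.6, 0.2]
width: -0.3
gripper_force: 0.0
```

move_arm(
  plan=[
    [[-1.8, 11.9, 0], [0, 0, 8], 0],
    [[-2, 10, 0], [0, 0, 8], 0],
    [[-2, 10, 0], [0, 0, 8], 0],
    [[-2, 10, 0], [0, 0, 9], 0],
    [[-2, 10, 0], [0, 0, 9], 0],
    [[0, 0, 0], [0, 0, 0], 0],
    [[0, 0, 0], [0, 0, 0], 0],
  ],
)

```text
clock: 10.68
eef_pos: [623.8, -101.1, 163.0]
tool_rot: [-3.141, 0.0, 1.909]
force: [0.2, -0.0, 0.3]
width: -0.3
gripper_force: 0.0
```

```bash
python3 - <<'E'
import cv2
from h import *
s=status.read_state();print(s["clock"],s["eef_pos"],s["tool_rot"],s["force"])
w=cams.get_image("wrist");a=cams.get_image("side")[180:380,250:470]
a=cv2.resize(a,(396,360),interpolation=3);b=cv2.resize(w[:400,:450],(404,360),interpolation=3)
cv2.imwrite("pics/s3.png",np.hstack([a,b]))
E
```

```text
10.675 [ 623.82041741 -101.12140127  162.99689495] [-3.14131270e+00  3.30382292e-04  1.90917855e+00] [ 0.17117483 -0.01099278  0.27209501]
```

View pics/s3.png

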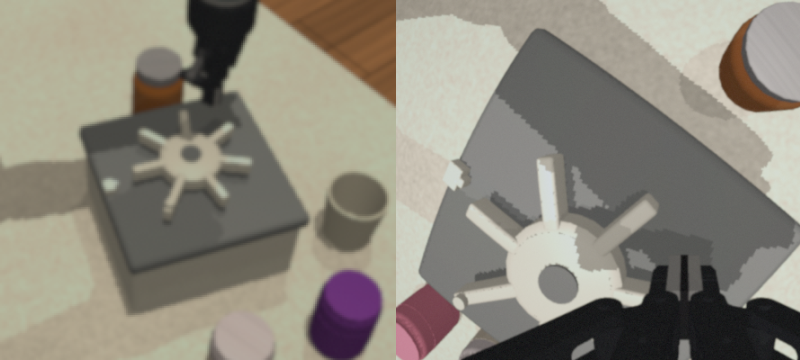

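The wrist view shows the bead one tooth short of the pointer. The wheel has settled with the robot off it, so I'll give it the last click.

move_arm(
  plan=[
    [[0, 0, -10], [0, 0, 0], 0],
    [[0, 0, -12], [0, 0, 0], 0],
    [[0, 0, -8], [0, 0, 0], 0],
    [[0, 0, 0], [0, 0, 0], 0],
    [[0, 0, 0], [0, 0, 0], 0],
  ],
)

```text
clock: 11.4
eef_pos: [624.1, -100.6, 133.2]
tool_rot: [3.141, 0.0, 1.912]
force: [-0.1, 0.2, -0.6]
width: 0.2
gripper_force: 0.0
```

move_arm(
  plan=[
    [[2, -3.3, 0], [0, 0, -3], 0],
    [[1.8, -3.4, 0], [0, 0, -3], 0],
    [[1.6, -3.5, 0], [0, 0, -3], 0],
    [[1.4, -3.6, 0], [0, 0, -3], 0],
    [[1.2, -3.7, 0], [0, 0, -3], 0],
    [[1, -3.7, 0], [0, 0, -3], 0],
    [[0.8, -3.8, 0], [0, 0, -3], 0],
    [[0.6, -3.8, 0], [0, 0, -3], 0],
    [[0.4, -3.8, 0], [0, 0, -3], 0],
    [[0.2, -3.9, 0], [0, 0, -3], 0],
  ],
)

```text
clock: 12.65
eef_pos: [635.1, -137.5, 133.2]
tool_rot: [3.141, 0.0, 1.385]
force: [1.7, 0.5, -0.2]
width: 0.3
gripper_force: 0.5
```

move_arm(
  plan=[
    [[0, -3.9, 0], [0, 0, -3], 0],
    [[-0.2, -3.9, 0], [0, 0, -3], 0],
    [[-0.4, -3.8, 0], [0, 0, -3], 0],
    [[-0.6, -3.8, 0], [0, 0, -3], 0],
    [[0, 0, 0], [0, 0, 0], 0],
    [[0, 0, 0], [0, 0, 0], 0],
    [[0, 0, 10], [0, 0, 0], 0],
    [[0, 0, 20], [0, 0, 0], 0],
    [[0, 0, 30], [0, 0, 0], 0],
    [[0, 0, 0], [0, 0, 0], 0],
  ],
)

```text
clock: 13.9
eef_pos: [635.5, -153.2, 196.5]
tool_rot: [3.136, -0.001, 1.179]
force: [0.0, 0.2, 0.1]
width: -0.1
gripper_force: 0.0
```

move_arm(
  plan=[
    [[-1.8, 11.9, 0], [0, 0, 8], 0],
    [[-2, 10, 0], [0, 0, 8], 0],
    [[-2, 10, 0], [0, 0, 8], 0],
    [[-2, 10, 0], [0, 0, 9], 0],
    [[-2, 10, 0], [0, 0, 9], 0],
    [[0, 0, 0], [0, 0, 0], 0],
    [[0, 0, 0], [0, 0, 0], 0],
  ],
)

```text
clock: 14.78
eef_pos: [623.8, -101.1, 193.0]
tool_rot: [-3.141, 0.0, 1.909]
force: [0.5, 0.1, -0.1]
width: -0.2
gripper_force: 0.0
```

```bash
python3 - <<'E'
import cv2
from h import *
s=status.read_state();print(s["clock"],s["eef_pos"],s["tool_rot"],s["force"])
w=cams.get_image("wrist");a=cams.get_image("side")[180:380,250:470]
a=cv2.resize(a,(396,360),interpolation=3);b=cv2.resize(w[:400,:450],(404,360),interpolation=3)
cv2.imwrite("pics/s4.png",np.hstack([a,b]))
E
```

```text
14.775 [ 623.79145449 -101.10950926  193.02174105] [-3.14122797e+00  3.13011959e-04  1.90923175e+00] [ 0.53755084  0.14171972 -0.09831814]
```

View pics/s4.png

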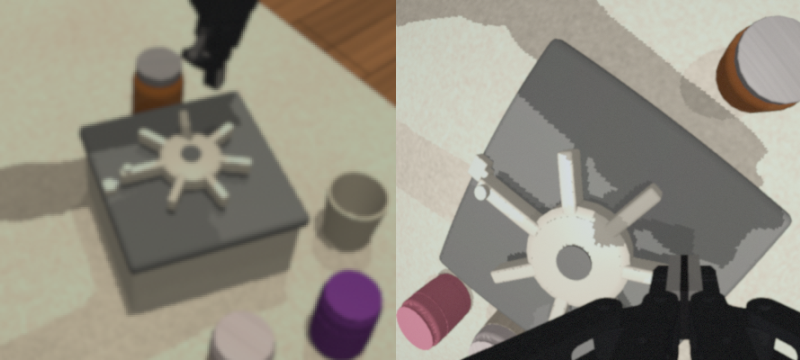

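```bash
python3 - <<'E'
from h import *
s=status.read_state();f=lambda x,y,z:wray(((x-396)/.898,y/.9),z,s)
H=f(574,263,148)
for n,P in(("bead",f(481,193,150)),("ptr",f(480,170,130))):
    d=P-H;print(n,P,np.hypot(*d[:2]),np.degrees(np.arctan2(d[1],d[0])))
E
```

```text
bead [ 489.84543084 -115.89528141  150.        ] 77.36424487998448 161.8875120958996
ptr [ 473.7293851  -108.37723875  130.        ] 95.04293381954425 160.60016073195547
```

Aligned to within about 1°, with the bead at 161.9° and the pointer at 160.6°. Handing in.

```bash
python3 -c "
from cell import ctrl;print(ctrl.finish_job())"
```

```text
the job is handed in; nothing more can be done
None
```

The job is handed in: I flicked the wheel three clicks clockwise, letting it settle one click short with the finger off, and the long tooth now rests within about 1° of the pointer, with no visible shift of the canister, jar, tin or cup in the last pictures.

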